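# Load the pink filter cassette and click the camera carriage into its notch

## Robot

A 6-joint arm with a two-finger parallel gripper is mounted at the origin on the work surface. World frame = base frame: x ahead of the robot, y to its left, z up, the work surface at z = 0. Lengths are in m, angles in rad, forces in N, time in s.
With the tool pointing down it reaches from about 0.375 to 0.75 m from the base axis. Payload 9 kg.
Tool frame: the origin (TCP) lies midway between the tips of the shut fingers; the grasp point (between the pads) lies 19 mm behind it; z points along the fingers, y is the direction in which the jaws open and shut (so a half turn about z gives the same grasp; the last joint's range is limited). The gripper opens to 85 mm and grips with 20 to 120 N. Pads are 22 mm wide; open, the fingers measure 114 mm over their backs; the gripper's body (76 mm by 85 mm) begins 54 mm behind the grasp point. The pads swing forward as they close: fully open they stand 13 mm farther back than shut.
Start: joints at [1.045, 0.104, 0.097, 1.564, 0, 1.353], TCP at [0.182, 0.572, 0.231] pointing down, gripper open.
Joint ranges: [-2.99, 2.99], [-0.84, 1.86], [-1.1, 1.16], [-1.84, 2.11], [-1.51, 1.56], [-3.14, 3.14]. Speed limits (rad/s): [2.22, 2.22, 2.57, 3.14, 3.14, 3.14].

## Interface

Orientations are given as a unit quaternion [w, x, y, z].
In Python, from plant import arm gives the robot as it stands.
- The arm moves only by the shell command python3 -m jog 'ROWS' [FORCE]. ROWS is text: rows parted by semicolons, each of 7 numbers parted by spaces: the turn, a rotation vector about the tool's x, y, z in rad, then the shift along the tool's x, y, z in cm, then the finger opening in cm, from 0 to 8.54. A call has 1 to 20 rows; each row shifts and turns the commanded pose from where the row before left it, along the tool's axes as they then stand; what a row does not reach is not made up. A row lasts 1/8 s, in which the tool goes at most 62.5 mm and 10.7 degrees, less where a joint would pass 70% of its speed; a pose out of reach is approached as far as the arm can. A call with a gripper value outside its range is refused whole. The fingers move at their own pace and stop on an object; FORCE is the grip in N (left out, the last holds). Time passes only in rows, so rows that do not move let the fingers close. It gives the time, the measured TCP pose, the force and the opening at its end, in the units of the state.
- arm.sense(): the state, without advancing time (a new reading comes with each control period).
- arm.get_image(name): name is "side" or "top" or "wrist"; returns (picture, depth): 420x560x3 uint8, red, green, blue; 420x560 float32, m along the optical axis (not along the pixel's ray), 0 where there is no reading.
- arm.calibration(name): a dict with "vfov" (degrees; the focal length in pixels is half the picture's height over the tangent of half this angle, whatever the lens; pixels are square), "cx", "cy" (the principal point, pixels), "rvec" (rotation vector, rad) and "tvec" (3), from world to camera coordinates, as OpenCV has them. Camera axes: x right, y down, z forward; pixel columns grow to the right and rows downward; lengths in m; the calibration is good to about 2 mm. A picture is of the moment at which its call begins: read the wrist's pose just before it. calibration takes no time and is no camera call; for the wrist camera it gives the pose at the moment of the call.
- arm.close_job(): hands the job in, once; it reports no verdict.
The state is a dict: "time": time; "q": joint angles; "joint_velocities": joint speeds; "effort": joint torques, N m; "tool_pos": TCP position; "eef_rot": TCP orientation; "contact_force": force on the tool from outside, world axes, zero at the start; "wrist_torque": the same for the moment, N m; "width": opening from 0.0 (shut) to 1.0 (fully open).
Only numpy, scipy, OpenCV 4.12 (cv2) and the standard library are available. Lean on these libraries where they do the work, as an engineer would, in place of code of your own. Each camera call takes 0.05 s, during which the arm holds its last target.

## Task

Take the cassette with the pink filter from the rack and seat it fully home in the round pocket of the camera station's carriage, and let go of it. Then take the carriage by its black knob and slide it along the rail towards the camera until you feel the ball click into the notch, without running on past the notch, and finish there still gripping the knob, holding the carriage still at the click for the exposure. Leave everything else where it is.

Things in the scene. Friction and masses are not known exactly. Their poses are not given: they have to be found in the camera images.
- station: Camera station, fixed: aluminium base plate 150 x 520 x 12 mm (y = -375 to +145 mm), a steel rail along its middle, at one end a 30 mm square post (at y = +125 mm, 337 mm high) with a camera looking straight down on the rail. Origin: on the bench below the camera's axis; +y runs along the rail towards the camera and post, x across it, z up.
- ring_light (a point): Centre of the underside of the camera's black ring light (66 mm across), on the camera's axis, 193 mm above the bench. Camera and arm above it reach up to 340 mm.
- cassette_pink: Filter cassette, an upright cylinder 37 mm in diameter and 34 mm high, 30 g: white and grey with a pink band and a pink disc 28 mm across on top. Origin: centre of its underside, z up. It stands in one of three places of the rack (which one varies), 10 mm of it sunk in the rack, 24 mm free above.
- carriage: Carriage: aluminium deck 60 mm across, 16 mm thick, y = -160 to +40 mm, pocket at its camera end, knob at the other. Origin: on the pocket's axis at the deck's underside, 34 mm above the bench; axes as the station's. It slides only along the station's y, about 0.7 kg, rubbing 1 to 4 N. Starts at station y = -0.12 to -0.18; clicks home at y = 0, pocket under the camera; could run on 25 mm past.
- pocket (a point): Centre of the mouth of the carriage's pocket, level with the deck's top, 50 mm above the bench. The pocket is a round hole 39 mm in diameter with a 1.5 mm chamfer and a flat floor 10 mm below the mouth; a seated cassette stands 24 mm out of it.
- knob (a point): Point on the axis of the carriage's knob, half way up it, 71 mm above the bench. The knob is an upright black cylinder 20 mm in diameter, 42 mm high on the deck's top (50 to 92 mm above the bench), 135 mm behind the pocket's axis along the rail, with free deck around it.
- notch (a point): The notch: an 8 mm wide slot, marked by a red line, in the steel index bar beside the rail on the station's +x side. The point is on the bar's face, 46 mm from the rail's middle, 42 mm above the bench, at the station's y = 0. The bar's top is 48 mm above the bench, below the deck's top. A red line on the carriage's deck comes opposite it at the click.
- plunger (a joint): How far the carriage's sprung steel ball (12 mm diameter, brass housing on the deck's +x side beside the pocket) stands out, in m: about 0.0025 riding on the index bar, about 0.005 dropped into the notch. From about 4 mm before the notch it pulls the carriage in (1 to 4 N); pushing it out again takes 12 to 20 N along the rail, against 1 to 4 N while sliding.
- rack: White rack, fixed to the bench, 230 x 64 x 16 mm, origin centre of its underside, its x axis along its length, with three round places 75 mm apart along x (at x = -75, 0 and +75 mm), 40 mm in diameter, their floor 6 mm above the bench.
- cassette_blue: Filter cassette like the pink one, but with a blue filter and band; stands in the rack, stays there.
- cassette_amber: Filter cassette like the pink one, but with an amber filter and band; stands in the rack, stays there.
- wash_bottle: White bottle with a blue cap, 64 mm in diameter, 150 mm high, behind the station; origin centre of its underside. Leave it.
- reagent_jar: Amber jar with a black cap, 60 mm in diameter, 90 mm high, behind the station. Leave it.
- beaker: Glass beaker, 68 mm in diameter, 85 mm high, behind the station. Leave it.
- tip_box: Blue box with a clear lid, 85 x 120 x 75 mm, behind the station. Leave it.
- filter_tin: Flat round metal tin, 54 mm in diameter, 20 mm high, between the robot and the station. Leave it.
There are look-alikes about, which are no part of the job. Leave any green, red or turquoise look-alike of the cassette_pink alone.

How it is judged:
By the outcome, as a careful person would: the job done as asked, in the order asked, and still so for the second after the job is handed in, while the arm keeps its last pose, push and grip.
It also fails if it takes over 54 s, if anything falls off the work surface, if the arm or the gripper's body presses on something with over 40 N, if the wrist force passes 120 N, or if a joint passes its speed limit or range.

## Working session

There is one attempt and no reset: what is moved stays moved. The work goes in short steps, Python scripts to look and compute and a shell command to move; the robot and the scene stay as the last step left them, time stands still between calls to the robot, and variables do not carry over. Pictures are saved under pics/ and viewed, and the job is handed in when it is done.

```bash
ls; mkdir -p pics
python3 - <<'E'
from plant import arm
import cv2,json
print(arm.sense())
for n in("side","top"):
    im,d=arm.get_image(n); cv2.imwrite(f"pics/{n}0.png",im[:,:,::-1]); print(n,arm.calibration(n))
    import numpy as np; np.save(f"{n}0.npy",d)
E
```

```text
pics
{'time': 0.0, 'q': array([ 1.04532794e+00,  1.04710079e-01,  9.64946300e-02,  1.56389542e+00,
       -1.69601976e-05,  1.35313524e+00]), 'joint_velocities': array([-7.46429207e-04, -1.42902017e-03, -6.54380762e-04,  4.84881876e-04,
       -4.85730468e-05, -5.12523900e-04]), 'effort': array([ 1.04453247e-03, -5.56923401e+01,  5.03653336e+01,  1.68017799e-02,
       -2.31248387e-04,  2.41745039e-05]), 'tool_pos': array([0.18158981, 0.57152269, 0.23052997]), 'eef_rot': array([-2.30735925e-04,  1.53296765e-01,  9.88179978e-01, -6.15496536e-04]), 'contact_force': array([-0.31022681, -0.08040849,  0.42975368]), 'wrist_torque': array([0.04360591, 0.01166554, 0.02165245]), 'width': 1.0036104880275758}
side {'vfov': 57.78696760907167, 'cx': 282.5857309542117, 'cy': 209.5275136790109, 'rvec': array([ 2.33377306, -0.46794093,  0.20279187]), 'tvec': array([-0.51908501,  0.22564225,  0.73202998])}
top {'vfov': 46.415137287547736, 'cx': 275.7525948814318, 'cy': 209.01975453808853, 'rvec': array([ 2.10287067, -2.1415605 ,  0.18593364]), 'tvec': array([-0.05583499,  0.56641687,  1.10565107])}
```

View pics/side0.png

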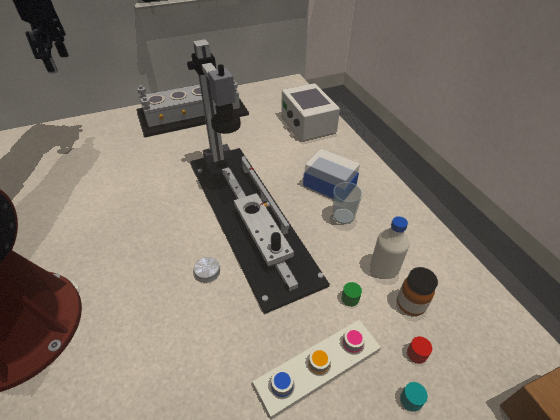

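View pics/top0.png

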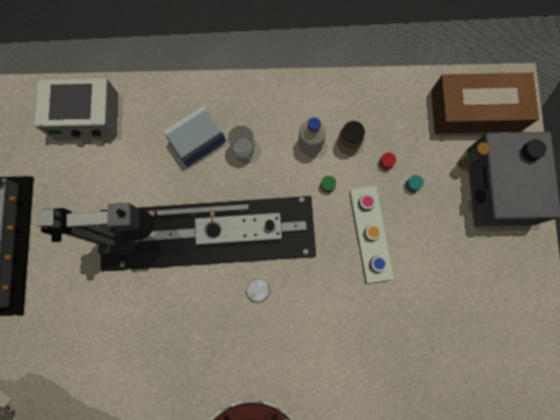

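```bash
cat > h.py <<'E'
import numpy as np,cv2
from plant import arm
def K(c,h=420):
    f=h/2/np.tan(np.radians(c["vfov"])/2); return np.array([[f,0,c["cx"]],[0,f,c["cy"]],[0,0,1]])
def cal(n):
    c=arm.calibration(n); R=cv2.Rodrigues(np.array(c["rvec"]))[0]; return K(c),R,np.array(c["tvec"])
def onz(C,u,v,z):  # ray-plane
    k,R,t=C; d=R.T@np.linalg.inv(k)@np.array([u,v,1.]); o=-R.T@t; s=(z-o[2])/d[2]; return o+s*d
def cloud(C,D):
    k,R,t=C; v,u=np.mgrid[:D.shape[0],:D.shape[1]]
    P=np.stack([(u-k[0,2])/k[0,0]*D,(v-k[1,2])/k[1,1]*D,D],-1); return (P-t)@R
def proj(C,p):
    k,R,t=C; q=k@(R@np.asarray(p)+t); return q[:2]/q[2]
E
python3 - <<'E'
from h import *
T=cal("top");S=cal("side")
for n,C,name in (("top",T,"top0"),("side",S,"side0")):
    im=cv2.imread(f"pics/{name}.png"); P=cloud(C,np.load(name+".npy"))
    hsv=cv2.cvtColor(im,cv2.COLOR_BGR2HSV)
    m=((hsv[...,0]>160)&(hsv[...,0]<175)&(hsv[...,1]>120)&(hsv[...,2]>90)).astype(np.uint8)
    nn,l,st,ce=cv2.connectedComponentsWithStats(m)
    for i in range(1,nn):
        if st[i,4]>15: print(n,"pink",ce[i],st[i,4],np.median(P[l==i],0), onz(C,*ce[i],.04))
print("pocket",onz(T,213,230,.05),onz(S,253,208,.05)); print("knob top",onz(T,269.5,225,.092),onz(S,276,236,.092))
print("plate corners",[onz(T,u,v,.012).round(3) for u,v in((313,197),(315,258),(102,271))])
a=cv2.resize(cv2.imread("pics/top0.png")[170:290,320:440],None,fx=4,fy=4,interpolation=2)
b=cv2.resize(cv2.imread("pics/side0.png")[280:420,250:440],None,fx=3,fy=3,interpolation=2)[:, :]
cv2.imwrite("pics/crop1.png",a[:, :]);cv2.imwrite("pics/crop2.png",b)
a=cv2.resize(cv2.imread("pics/top0.png")[180:280,95:320],None,fx=3.5,fy=3.5,interpolation=2);cv2.imwrite("pics/crop3.png",a)
E
```

```text
top pink [367.40540541 201.02702703] 74 [ 0.5830685  -0.28499466  0.03970168] [ 0.58267055 -0.285395    0.04      ]
side pink [354.1091954  337.04597701] 174 [ 0.58167713 -0.28607387  0.04062659] [ 0.58158841 -0.28572611  0.04      ]
side pink [350.65 349.8 ] 20 [ 0.56898948 -0.30036155  0.02236606] [ 0.56402244 -0.30382183  0.04      ]
pocket [0.5182758  0.08218677 0.05      ] [0.52099916 0.07861185 0.05      ]
knob top [ 0.52130129 -0.05159929  0.092     ] [ 0.52512113 -0.05406948  0.092     ]
plate corners [array([ 0.601, -0.158,  0.012]), array([ 0.451, -0.158,  0.012]), array([0.43 , 0.353, 0.012])]
```

View pics/crop2.png

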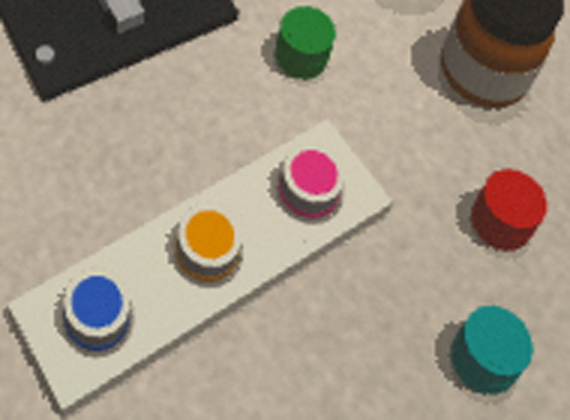

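View pics/crop3.png

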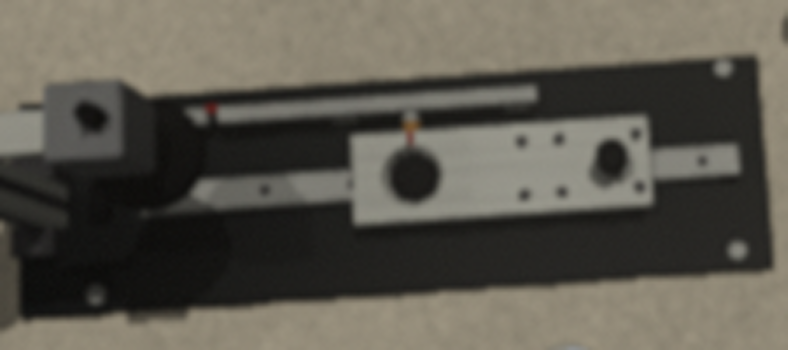

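The pink candidate is at top (367,201) / side (354,337). It has a white ring and pink disc and sits in the rack's end place. Red (388,160), turquoise (415,184) and green (328,184) in the top image stand on the bench and have no white ring, so they are look-alikes. The crop confirms this. I'll swing round close to the base to stay clear of the camera post.

```bash
python3 -m jog '0 0 -0.17 0 0 0 8; 0 0 -0.17 0 0 0 8; 0 0 0 1.7 -4.75 0 8; 0 0 0 1.7 -4.75 0 8; 0 0 0 1.7 -4.75 0 8; 0 0 0 1.7 -4.75 0 8; 0 0 0 -4.9 -3.15 0 8; 0 0 0 -4.9 -3.15 0 8; 0 0 0 -4.9 -3.15 0 8; 0 0 0 -2.9 -4.1 0 7; 0 0 0 -2.9 -4.1 0 7; 0 0 0 -2.9 -4.1 0 7; 0 0 0 -1.05 -4.05 0 6; 0 0 0 -1.05 -4.05 0 6; 0 0 0 -1.05 -4.05 0 6; 0 0 0 0 -5 0 5.5; 0 0 0 0 -5 0 5.5; 0 0 0 0 -5 0 5.5' 40
python3 - <<'E'
from h import *
s=arm.sense();print(s["tool_pos"],s["eef_rot"],s["contact_force"])
C=cal("wrist");im,d=arm.get_image("wrist");cv2.imwrite("pics/w1.png",im[:,:,::-1])
k,R,t=C;print(k,-R.T@t,R)
E
```

```text
time: 2.35
tool_pos: [0.4008, -0.1021, 0.2311]
eef_rot: [0.0, -0.016, 1.0, 0.0]
contact_force: [-0.1, 0.1, 0.4]
width: 0.645
[ 0.40076537 -0.10205326  0.23113228] [ 8.63552385e-05 -1.60561500e-02  9.99871085e-01  7.11292188e-05] [-0.0654527   0.14946702  0.38746469]
[[331.86206736   0.         273.54965196]
 [  0.         331.86206736 207.87176388]
 [  0.           0.           1.        ]] [ 0.33028289 -0.10500418  0.37387603] [[-0.0328883   0.99945743 -0.00179288]
 [ 0.96011952  0.03209207  0.27774198]
 [ 0.27764882  0.00741308 -0.96065404]]
```

View pics/w1.png

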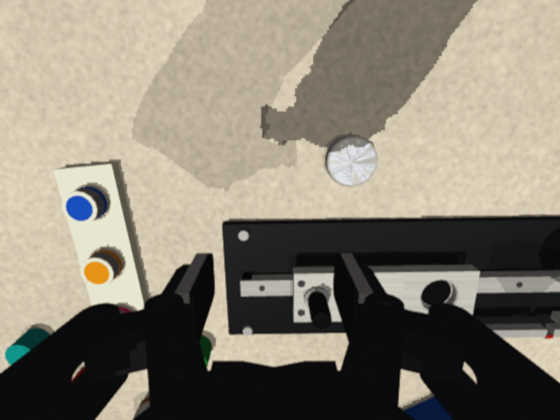

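Run:
```python
from h import *
C=cal("wrist")
im=cv2.imread("pics/w1.png")
cv2.imwrite("pics/w1c.png",cv2.resize(im[200:350,220:560],None,fx=2.35,fy=2.35,interpolation=2))
print("pocket",onz(C,438,292,.05),"knob",onz(C,320,317,.092))
for u,v in((224,222),(559,215.5),(229,334)): print(onz(C,u,v,.012))
```

```text
pocket [0.51372192 0.07453681 0.05      ] knob [ 0.52084671 -0.05942761  0.092     ]
[ 0.45335678 -0.16398366  0.012     ]
[0.43364328 0.21700225 0.012     ]
[ 0.60362997 -0.15934209  0.012     ]
```

View pics/w1c.png

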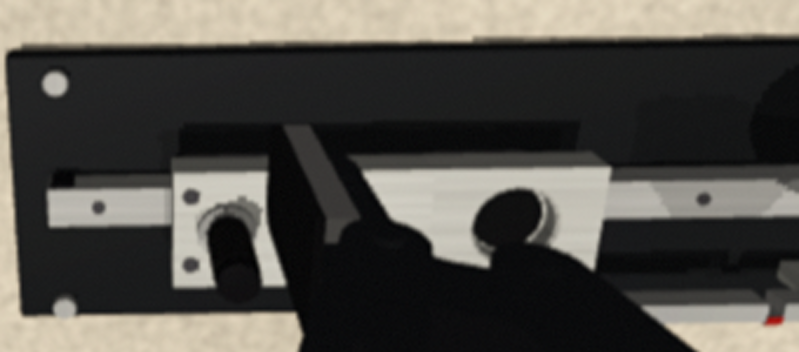

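```bash
python3 -m jog '0 0 0 -3.4 -3.8 2.2 5.5; 0 0 0 -3.4 -3.8 2.2 5.5; 0 0 0 -3.4 -3.8 2.2 5.5; 0 0 0 -3.3 -3.8 2.2 5.5; 0 0 0 -3.3 -3.7 2.2 5.5; 0 0 0 0 0 0 5.5'
cat > wl.py <<'E'
import sys
from h import *
s=arm.sense();print(s["tool_pos"],s["eef_rot"],s["contact_force"],s["width"])
C=cal("wrist");im,d=arm.get_image("wrist");cv2.imwrite(f"pics/{sys.argv[1]}.png",im[:,:,::-1]);np.savez(sys.argv[1]+".npz",k=C[0],R=C[1],t=C[2],d=d)
hsv=cv2.cvtColor(im,cv2.COLOR_RGB2HSV)
m=((hsv[...,0]>160)&(hsv[...,0]<175)&(hsv[...,1]>120)&(hsv[...,2]>90)).astype(np.uint8)
nn,l,st,ce=cv2.connectedComponentsWithStats(m);P=cloud(C,d)
for i in range(1,nn):
    if st[i,4]>60: print("pink",ce[i],st[i],np.median(P[l==i],0),onz(C,*ce[i],.04),proj(C,s["tool_pos"]))
E
python3 wl.py w2
```

```text
time: 3.15
tool_pos: [0.5742, -0.2845, 0.1153]
eef_rot: [-0.003, -0.015, 1.0, 0.003]
contact_force: [-0.5, 0.6, -0.1]
width: 0.647
[ 0.57416006 -0.28454513  0.11527433] [-0.00313936 -0.01534047  0.99987427  0.00250286] [-0.46317072  0.62260177 -0.06676849] 0.6467546353189176
pink [270.96847636 229.29859895] [ 252  211   39   37 1142] [ 0.58162263 -0.28680014  0.04037475] [ 0.58176314 -0.28674146  0.04      ] [275.40424146 267.42625385]
```

View pics/w2.png

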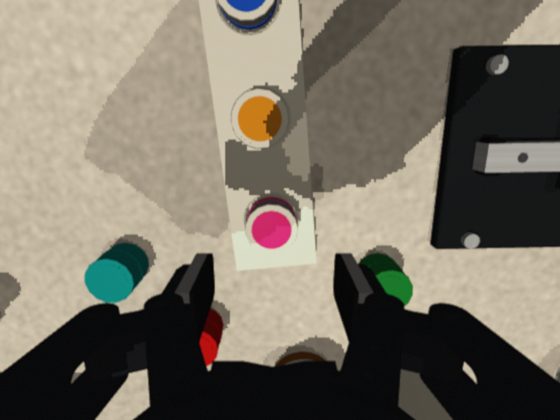

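```bash
python3 -m jog '0 0 0 -0.74 -0.24 1 5.5; 0 0 0 0 0 2.4 5.5; 0 0 0 0 0 2.4 5.5; 0 0 0 0 0 2.2 5.5; 0 0 0 0 0 1 5.5; 0 0 0 0 0 0.5 5.5;0 0 0 0 0 0 5.5'; python3 wl.py w3
```

```text
time: 4.08
tool_pos: [0.5828, -0.2862, 0.027]
eef_rot: [0.0, -0.016, 1.0, -0.0]
contact_force: [0.5, -0.0, 0.1]
width: 0.644
[ 0.58284247 -0.28616891  0.02704139] [ 4.19471072e-04 -1.61759872e-02  9.99869031e-01 -2.86059755e-04] [ 0.51104331 -0.01408644  0.11246818] 0.6436190250231202
pink [274.80193571 278.38679571] [ 243  250   64   58 2893] [ 0.581493   -0.28656362  0.04038632] [ 0.58169878 -0.28651381  0.04      ] [275.41834898 267.35180642]
```

View pics/w3.png

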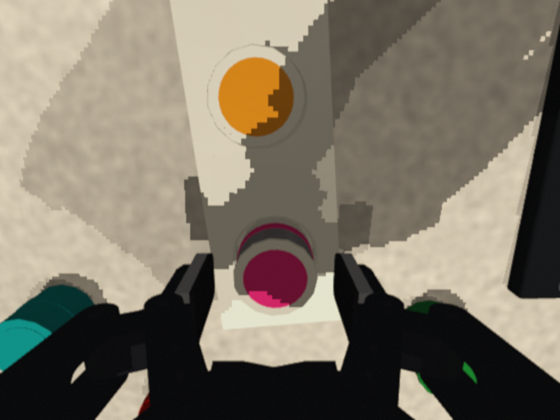

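```bash
python3 -m jog '0 0 0 0.1 0 0.4 5.5; 0 0 0 0 0 0.4 5.5; 0 0 0 0 0 0 3; 0 0 0 0 0 0 3; 0 0 0 0 0 0 3; 0 0 0 0 0 0 3; 0 0 0 0 0 0 3' 50; python3 wl.py w4
```

```text
time: 5.0
tool_pos: [0.5815, -0.2861, 0.0182]
eef_rot: [0.0, -0.016, 1.0, 0.0]
contact_force: [0.0, 0.6, -0.4]
width: 0.415
[ 0.58152187 -0.28610476  0.01824124] [ 1.52775870e-05 -1.61237046e-02  9.99870003e-01  4.59303724e-05] [ 0.02658386  0.61107347 -0.39987143] 0.41509031211000597
pink [273.45035461 240.57801418] [236 233  76  28 282] [ 0.56494133 -0.28781085  0.02297695] [ 0.55931563 -0.28772266  0.04      ] [275.42298353 267.38963105]
pink [273.60621118 292.34720497] [ 240  263   68   60 3220] [ 0.58165848 -0.28698854  0.04050698] [ 0.58202839 -0.28691035  0.04      ] [275.42298353 267.38963105]
```

View pics/w4.png

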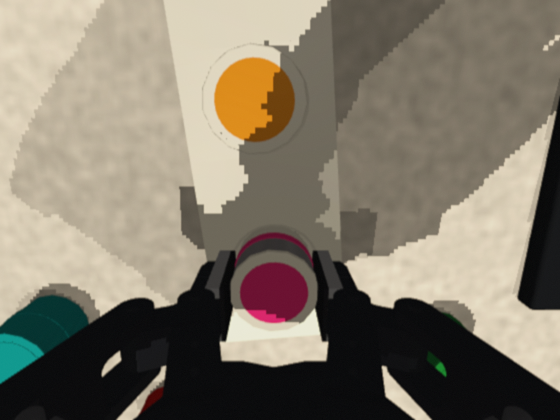

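```bash
python3 -m jog '0 0 0 0 0 0 3; 0 0 0 0 0 0 3; 0 0 0 0 0 -1 3; 0 0 0 0 0 -2 3; 0 0 0 0 0 -5 3; 0 0 0 0 0 -5 3; 0 0 0 0 0 0 3' ; python3 wl.py w5
```

```text
time: 5.92
tool_pos: [0.584, -0.288, 0.1556]
eef_rot: [0.004, -0.016, 1.0, -0.003]
contact_force: [1.0, -0.9, -0.6]
width: 0.417
[ 0.58401793 -0.28800499  0.15560567] [ 0.00388974 -0.01615269  0.99985731 -0.00305403] [ 1.01676024 -0.88166807 -0.55474513] 0.4169150891778632
pink [273.59819483 292.3600996 ] [ 240  263   68   60 3213] [ 0.58407199 -0.28876372  0.17787144] [ 0.66641742 -0.28707333  0.04      ] [275.43432132 267.32638816]
```

View pics/w5.png

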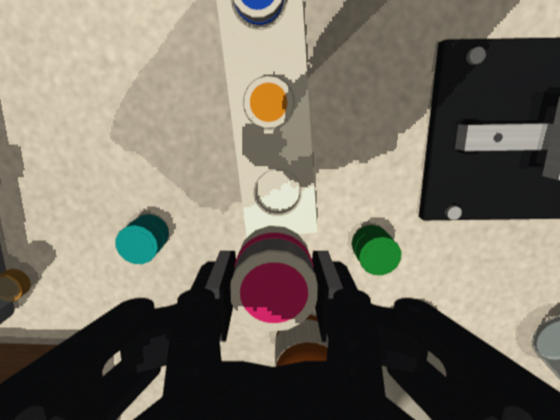

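```bash
python3 -m jog '0 0 0 -0.25 3 0 3; 0 0 0 -0.25 5 0 3; 0 0 0 -0.25 5 0 3; 0 0 0 -0.25 5 0 3; 0 0 0 -0.25 5 0 3; 0 0 0 -0.25 5 0 3; 0 0 0 -0.25 5 0 3; 0 0 0 0 3.3 0 3; 0 0 0 0 2 0 3; 0 0 0 0 0 0 3;0 0 0 0 0 0 3;0 0 0 0 0 0 3' ; python3 wl.py w6
```

```text
time: 7.48
tool_pos: [0.5868, 0.0961, 0.1482]
eef_rot: [-0.0, -0.015, 1.0, -0.0]
contact_force: [0.3, -0.9, -1.2]
width: 0.415
[0.58680504 0.09609936 0.14823251] [-3.66067393e-05 -1.53872436e-02  9.99881607e-01 -5.89993592e-05] [ 0.30917512 -0.86699549 -1.19797499] 0.4147586319335042
pink [273.56635071 241.99052133] [235 233  78  33 422] [0.57084736 0.09485621 0.15328968] [0.61767459 0.09598328 0.04      ] [275.41914739 267.34379056]
pink [273.58317757 292.32367601] [ 240  263   68   60 3210] [0.58694927 0.09522868 0.17052539] [0.6635394  0.09744685 0.04      ] [275.41914739 267.34379056]
```

View pics/w6.png

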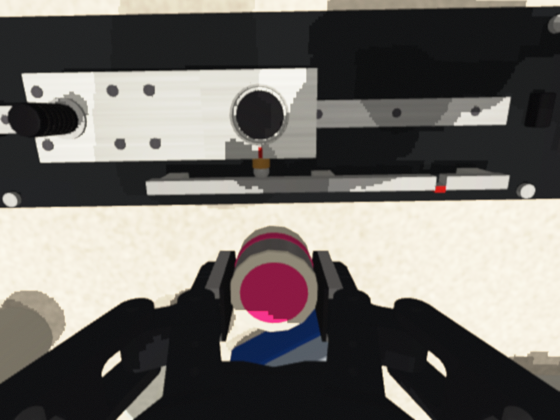

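Run:
```python
from h import *
z=np.load("w6.npz");C=(z["k"],z["R"],z["t"]);d=z["d"];im=cv2.imread("pics/w6.png")
g=cv2.cvtColor(im,cv2.COLOR_BGR2GRAY)
cv2.imwrite("pics/w6c.png",cv2.resize(im[65:205,200:470],None,fx=2.9,fy=2.9,interpolation=2))
P=cloud(C,d)
# mouth via depth: below deck top
sub=np.zeros(g.shape,bool);sub[70:150,215:310]=1
m=(sub&(P[...,2]<.0475)).astype(np.uint8)
nn,l,st,ce=cv2.connectedComponentsWithStats(m)
for i in range(1,nn):
    if st[i,4]>200: print(ce[i],st[i],P[l==i].mean(0).round(4))
ms=(sub&(g<75)).astype(np.uint8)
nn,l,st,ce=cv2.connectedComponentsWithStats(ms)
for i in range(1,nn):
    if st[i,4]>200: print("dark",ce[i],st[i])
# deck edges
top=sub&(P[...,2]>.047)&(P[...,2]<.053); print("deck z",np.median(P[80:100,180:220][...,2]))
dm=(np.abs(P[...,2]-.0505)<.004)&(g>100); dm[:, :20]=0; dm[170:]=0;dm[:60]=0
ys,xs=np.nonzero(dm); Q=P[dm]; print(Q[:,:2].min(0),Q[:,:2].max(0)); print(cv2.minAreaRect((Q[:,:2]*1000).astype(np.float32)))
hsv=cv2.cvtColor(im,cv2.COLOR_BGR2HSV); r=((hsv[...,0]<6)|(hsv[...,0]>174))&(hsv[...,1]>170)&(hsv[...,2]>100); r[200:]=0
nn,l,st,ce=cv2.connectedComponentsWithStats(r.astype(np.uint8))
for i in range(1,nn):
    if st[i,4]>5: print("red",ce[i],st[i],P[l==i].mean(0))
```

```text
[259.00529532 114.04562118] [ 232   86   55   57 2455] [0.5183 0.0823 0.0407]
dark [259.2559322  114.83050847] [ 236   91   47   48 1770]
deck z 0.050217648316056754
[ 0.48700968 -0.07900037] [0.55595585 0.12376645]
((521.5448608398438, 22.227943420410156), (60.25221252441406, 200.96420288085938), 2.7865939140319824)
red [259.77777778 149.11111111] [259 148   3   4   9] [0.54228311 0.08371662 0.05045814]
red [439.98507463 189.17910448] [435 186  11   7  67] [0.56850595 0.22028163 0.04583994]
```

View pics/w6c.png

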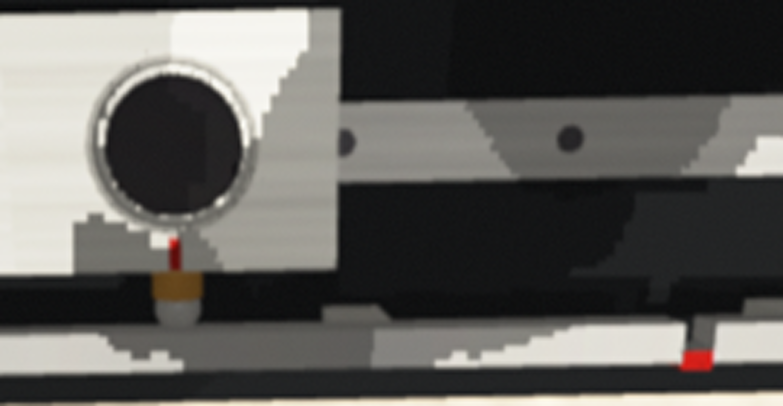

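Run:
```python
from h import *
z=np.load("w6.npz");C=(z["k"],z["R"],z["t"])
print(onz(C,259.0,114.05,.05),onz(C,259.0,114.05,.049))
print("cass",onz(C,273.58,292.32,.1485-.0182+.04))
for a in((260,148.5,.05),(440,189.2,.046),(440,187,.048)): print(onz(C,*a))
```

```text
[0.51808264 0.08266975 0.05      ] [0.51808978 0.08262572 0.049     ]
cass [0.58714322 0.09528408 0.1703    ]
[0.54188959 0.08385081 0.05      ]
[0.5684185  0.22023523 0.046     ]
[0.56631671 0.21891154 0.048     ]
```

```bash
python3 -m jog '0 0 0 2.4 -0.36 0 3; 0 0 0 2.4 -0.35 0 3; 0 0 0 2.12 -0.35 0 3; 0 0 0 0 0 2 3; 0 0 0 0 0 3 3; 0 0 0 0 0 2 3; 0 0 0 0 0 0.6 3; 0 0 0 0 0 0 3;0 0 0 0 0 0 3' ; python3 wl.py w7
python3 - <<'E'
from h import *
im,d=arm.get_image("side");cv2.imwrite("pics/s7.png",cv2.resize(im[150:290,180:340,::-1],None,fx=4,fy=4,interpolation=2))
E
```

```text
time: 8.65
tool_pos: [0.5186, 0.0843, 0.0731]
eef_rot: [0.001, -0.016, 1.0, -0.0]
contact_force: [-0.5, -1.0, 0.3]
width: 0.409
[0.51858651 0.08429549 0.07313382] [ 6.75963892e-04 -1.60493090e-02  9.99870972e-01 -3.92906795e-05] [-0.47429763 -1.00133986  0.31569362] 0.40940888239794665
pink [273.46803653 242.33105023] [235 233  78  33 438] [0.50280541 0.0825989  0.07831219] [0.51939315 0.0833302  0.04      ] [275.40821225 267.36864986]
pink [273.57160648 292.32222914] [ 240  263   68   60 3212] [0.51870437 0.08346866 0.09543393] [0.5513492  0.08444177 0.04      ] [275.40821225 267.36864986]
```

View pics/w7.png

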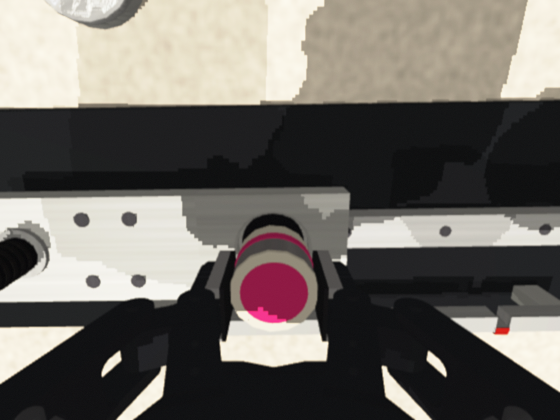

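View pics/s7.png

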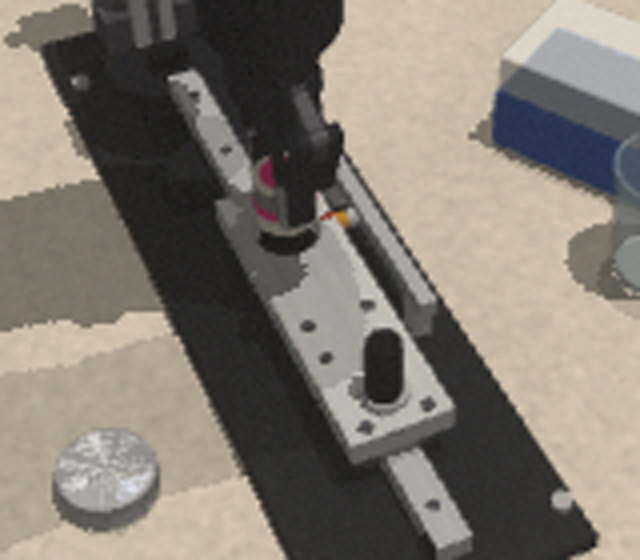

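```bash
python3 -m jog '0 0 0 0.05 -0.09 0.4 3; 0 0 0 0 0 0.3 3; 0 0 0 0 0 0.3 3; 0 0 0 0 0 0.2 3; 0 0 0 0 0 0 3'; python3 -m jog '0 0 0 0 0 0.2 3; 0 0 0 0 0 0.2 3; 0 0 0 0 0 0 3'
```

```text
time: 9.38
tool_pos: [0.5172, 0.0835, 0.0601]
eef_rot: [-0.0, -0.016, 1.0, 0.0]
contact_force: [1.1, 0.6, -0.7]
width: 0.412
time: 9.75
tool_pos: [0.5173, 0.0835, 0.0561]
eef_rot: [-0.0, -0.016, 1.0, 0.0]
contact_force: [0.5, 0.7, 0.0]
width: 0.415
```

```bash
python3 -m jog '0 0 0 0 0 0.2 3; 0 0 0 0 0 0 3'; python3 -m jog '0 0 0 0 0 0.15 3; 0 0 0 0 0 0 3'; python3 -m jog '0 0 0 0 0 0.1 3; 0 0 0 0 0 0 3'; python3 wl.py w8
```

```text
time: 10.0
tool_pos: [0.5173, 0.0835, 0.0541]
eef_rot: [-0.0, -0.016, 1.0, 0.0]
contact_force: [0.4, 0.2, -0.4]
width: 0.416
time: 10.25
tool_pos: [0.5173, 0.0835, 0.0527]
eef_rot: [-0.0, -0.016, 1.0, 0.0]
contact_force: [0.5, -0.5, -0.6]
width: 0.416
time: 10.5
tool_pos: [0.5175, 0.0835, 0.0521]
eef_rot: [0.0, -0.016, 1.0, 0.0]
contact_force: [-0.3, -0.7, 2.6]
width: 0.417
[0.51753061 0.08349503 0.05208137] [ 1.97820111e-04 -1.61174406e-02  9.99870086e-01  9.37026718e-06] [-0.29297822 -0.71299687  2.60794794] 0.4170085215949502
pink [273.34246575 242.43835616] [235 233  78  33 438] [0.50186594 0.08179628 0.05717257] [0.50981841 0.08222148 0.04      ] [275.43673572 267.39928875]
pink [273.59126365 292.3326053 ] [ 240  263   68   60 3205] [0.51764882 0.08258593 0.07439263] [0.53787594 0.08327426 0.04      ] [275.43673572 267.39928875]
```

View pics/w8.png

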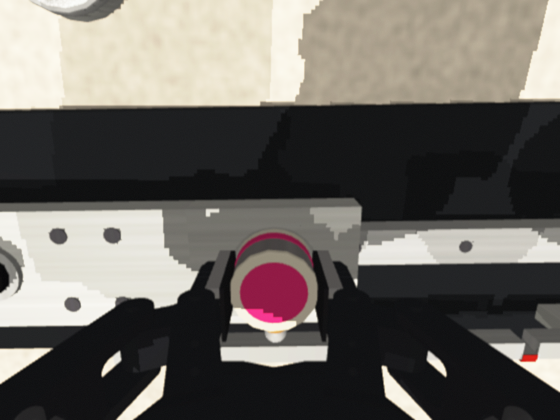

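```bash
python3 -m jog '0 0 0 0 0 0.08 3; 0 0 0 0 0 0 3'; python3 -m jog '0 0 0 0 0 0 4.2; 0 0 0 0 0 0 5.5; 0 0 0 0 0 0 5.5; 0 0 0 0 0 0 5.5; 0 0 0 0 0 -2 5.5; 0 0 0 0 0 -4 5.5; 0 0 0 0 0 -4 5.5;0 0 0 0 0 0 5.5;0 0 0 0 0 0 5.5'; python3 wl.py w9
```

```text
time: 10.8
tool_pos: [0.5176, 0.0835, 0.052]
eef_rot: [0.0, -0.016, 1.0, -0.0]
contact_force: [-6.0, 0.1, 10.6]
width: 0.415
time: 11.92
tool_pos: [0.5172, 0.0835, 0.1504]
eef_rot: [-0.0, -0.016, 1.0, 0.0]
contact_force: [0.5, -0.1, -1.0]
width: 0.645
[0.51718567 0.08350093 0.15036541] [-2.47075650e-04 -1.60832645e-02  9.99870623e-01  7.35743693e-05] [ 0.53740588 -0.09193695 -1.02233397] 0.6446671658706807
pink [272.6460177  192.85840708] [250 187  47  19 113] [0.50202899 0.08146757 0.05810198] [0.5076305  0.08138775 0.04      ] [275.43020756 267.29743941]
pink [273.36781609 219.06454465] [ 254  201   39   37 1131] [0.5180492  0.08235332 0.07434776] [0.52918931 0.08266236 0.04      ] [275.43020756 267.29743941]
```

View pics/w9.png

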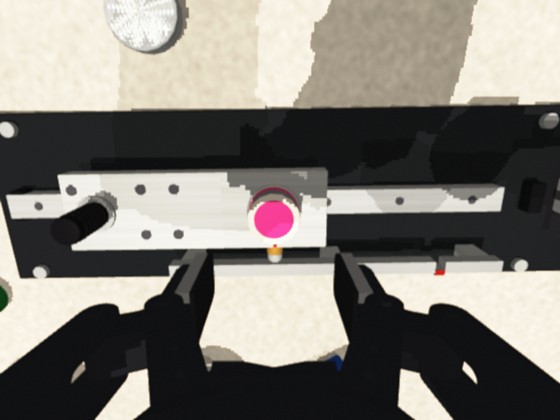

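Run:
```python
from h import *
for n in("w6","w9"):
    z=np.load(n+".npz");C=(z["k"],z["R"],z["t"]);im=cv2.imread(f"pics/{n}.png");g=cv2.cvtColor(im,cv2.COLOR_BGR2GRAY).astype(float)
    P=cloud(C,z["d"])
    # upper plate edge (bench bright->dark): z~.012
    if n=="w9":
        pts=[]
        for u in range(160,520,6):
            col=g[80:150,u]; v=80+np.argmin(np.diff(col)); pts.append(onz(C,u,v+.5,.012)[:2])
        pts=np.array(pts,np.float32); L=cv2.fitLine(pts,cv2.DIST_HUBER,0,.001,.001).ravel(); print("plate",np.degrees(np.arctan2(-L[0],L[1])),L)
    m=(np.abs(P[...,2]-.0502)<.002)&(g>90); m[:60]=0;m[255:]=0
    Q=(P[m][:,:2]*1000).astype(np.float32); print(n,cv2.minAreaRect(Q))
    hsv=cv2.cvtColor(im,cv2.COLOR_BGR2HSV); r=((hsv[...,0]<6)|(hsv[...,0]>174))&(hsv[...,1]>150)&(hsv[...,2]>80); r[285:]=0
    nn,l,st,ce=cv2.connectedComponentsWithStats(r.astype(np.uint8))
    for i in range(1,nn):
        if st[i,4]>3: print("red",ce[i],st[i],P[l==i].mean(0))
    k=(np.abs(P[...,2]-.092)<.003); k[290:]=0; k[:,200:]=0
    print("knobtop",k.sum(),P[k].mean(0), P[k].min(0),P[k].max(0))
```

```text
w6 ((530.909423828125, 94.41024780273438), (85.9776382446289, 344.2475891113281), 2.7865939140319824)
red [260.  152.5] [259 148   3  10  30] [0.54469675 0.08392552 0.05044423]
red [439.97260274 189.21917808] [434 186  12   7  73] [0.56871192 0.2206976  0.04503171]
knobtop 988 [ 0.52493335 -0.05078299  0.09204549] [ 0.51536191 -0.06158286  0.08902649] [ 0.53461899 -0.04129415  0.09434641]
plate -177.3901 [ 0.04553539 -0.9989627   0.4404575   0.14773287]
w9 ((524.9591674804688, 22.56793212890625), (67.7810287475586, 200.5095672607422), 2.7988967895507812)
red [274.5 245.5] [274 245   2   2   4] [0.54769687 0.0841866  0.05025271]
red [439.5        272.04545455] [435 270  10   5  44] [0.5644123  0.21592456 0.05385047]
knobtop 727 [ 0.52426976 -0.05086332  0.09213146] [ 0.51498962 -0.06165996  0.08901366] [ 0.53446951 -0.04175167  0.09400054]
```

```bash
python3 -m jog '0 0 -0.015 0 0 0 5.5; 0 0 0 0 -3.4 0 5.5; 0 0 0 -0.07 -3.4 0 5.5; 0 0 0 0 -3.4 0 5.5; 0 0 0 0 -3.29 1 5.5; 0 0 0 0 0 3 5.5; 0 0 0 0 0 0 5.5; 0 0 0 0 0 0 5.5'; python3 wl.py w10
```

```text
time: 12.98
tool_pos: [0.5245, -0.0509, 0.1115]
eef_rot: [-0.0, -0.024, 1.0, 0.0]
contact_force: [0.8, 0.6, 0.4]
width: 0.647
[ 0.52445748 -0.05091137  0.11148684] [-1.20447124e-05 -2.39652642e-02  9.99712789e-01  6.72506740e-05] [0.8490076  0.56045258 0.43668024] 0.6470465054397165
pink [467.02168675 218.84819277] [454 200  46  54 415] [0.51090864 0.06688161 0.05621174] [0.51716757 0.07901474 0.04      ] [275.41411684 267.43113027]
pink [505.52076875 238.63608184] [ 482  217   48   44 1613] [0.51786534 0.08238206 0.07409375] [0.5300706 0.1085173 0.04     ] [275.41411684 267.43113027]
```

View pics/w10.png

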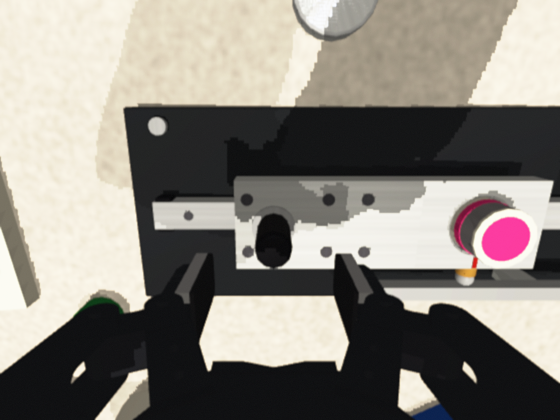

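```bash
python3 -m jog '0 0 0 0 0 2 5; 0 0 0 0 0 2 5; 0 0 0 0 0 1 4; 0 0 0 0 0 0.5 3.5; 0 0 0 0 0 0 3; 0 0 0 0 0 0 2; 0 0 0 0 0 0 1; 0 0 0 0 0 0 1; 0 0 0 0 0 0 1; 0 0 0 0 0 0 1' 60; python3 wl.py w11
```

```text
time: 14.28
tool_pos: [0.5248, -0.0512, 0.0567]
eef_rot: [0.0, -0.024, 1.0, -0.0]
contact_force: [-1.1, 2.1, 6.0]
width: 0.216
[ 0.52482842 -0.05122041  0.05672628] [ 4.83954085e-04 -2.36533689e-02  9.99720103e-01 -5.21556571e-06] [-1.0623888   2.08858583  5.95878814] 0.215984318740398
pink [529.70657277 254.99882629] [513 228  47  70 852] [0.51188216 0.0664321  0.05565036] [0.51953605 0.08119287 0.04      ] [275.40613612 267.34645229]
```

View pics/w11.png

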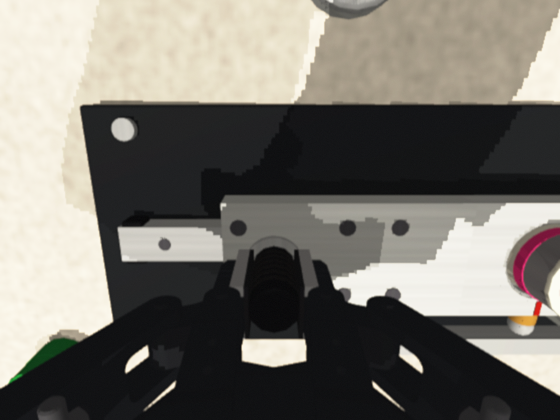

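```bash
python3 -m jog '0 0 0 0 0.5 0 1; 0 0 0 0 1.5 0 1; 0 0 0 0 1.5 0 1; 0 0 0 0 1.5 0 1' ; python3 -m jog '0 0 0 0 1.5 0 1; 0 0 0 0 1.5 0 1; 0 0 0 0 1.5 0 1; 0 0 0 0 1 0 1; 0 0 0 0 0.5 0 1; 0 0 0 0 0 0 1;0 0 0 0 0 0 1'; python3 wl.py w12;python3 - <<'E'
from h import *
im,d=arm.get_image("side");cv2.imwrite("pics/s12.png",cv2.resize(im[130:270,170:310,::-1],None,fx=4,fy=4,interpolation=2))
E
```

```text
time: 14.82
tool_pos: [0.5225, -0.0024, 0.0567]
eef_rot: [0.0, -0.023, 1.0, -0.002]
contact_force: [-2.6, -8.4, 4.9]
width: 0.22
time: 15.7
tool_pos: [0.5196, 0.0591, 0.0567]
eef_rot: [0.0, -0.024, 1.0, 0.0]
contact_force: [-3.1, 3.1, 6.2]
width: 0.216
[0.51956682 0.0591356  0.0567316 ] [ 4.73078878e-04 -2.38237400e-02  9.99716009e-01  3.26073559e-04] [-3.09950839  3.11521799  6.2431447 ] 0.21632816934310822
pink [529.60591716 254.7704142 ] [513 228  47  71 845] [0.50639003 0.17678927 0.0557813 ] [0.51411558 0.19152221 0.04      ] [275.43644934 267.40266942]
```

View pics/w12.png

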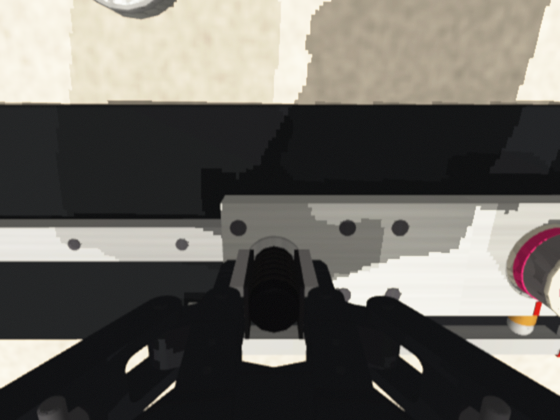

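View pics/s12.png

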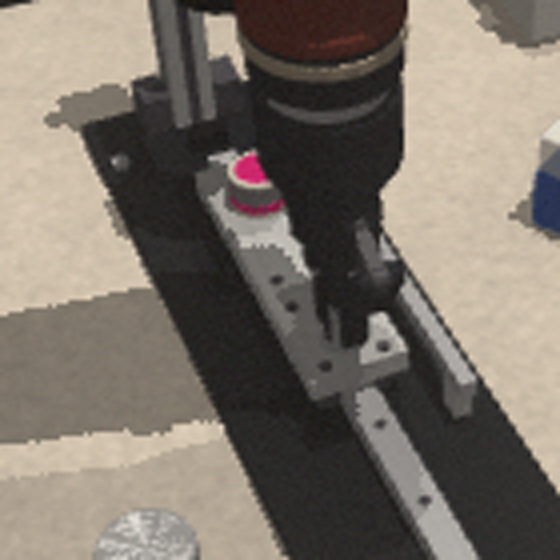

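```bash
python3 -m jog '0 0 0 0 0.5 0 1; 0 0 0 0 0.6 0 1; 0 0 0 0 0.4 0 1; 0 0 0 0 0 0 1'; for i in 1 ; do python3 -m jog '0 0 0 0 0.1 0 1; 0 0 0 0 0.1 0 1' ; done; python3 wl.py w13
python3 - <<'E'
from h import *
im=cv2.imread("pics/w13.png");cv2.imwrite("pics/w13c.png",cv2.resize(im[200:400,420:560],None,fx=3,fy=3,interpolation=2))
E
```

```text
time: 16.3
tool_pos: [0.5189, 0.0738, 0.0567]
eef_rot: [0.0, -0.024, 1.0, -0.0]
contact_force: [-2.6, 1.4, 6.8]
width: 0.216
time: 16.55
tool_pos: [0.5188, 0.075, 0.0567]
eef_rot: [0.0, -0.023, 1.0, -0.001]
contact_force: [-2.2, -3.2, 5.6]
width: 0.215
[0.51881103 0.07495034 0.05671864] [ 3.71284992e-04 -2.33641214e-02  9.99726603e-01 -8.35685254e-04] [-2.16519032 -3.21005967  5.56425084] 0.21499278759648663
pink [529.83293839 255.08412322] [513 228  47  70 844] [0.50592515 0.19256236 0.05586482] [0.51352906 0.20720264 0.04      ] [275.46038975 267.38426388]
```

View pics/w13c.png

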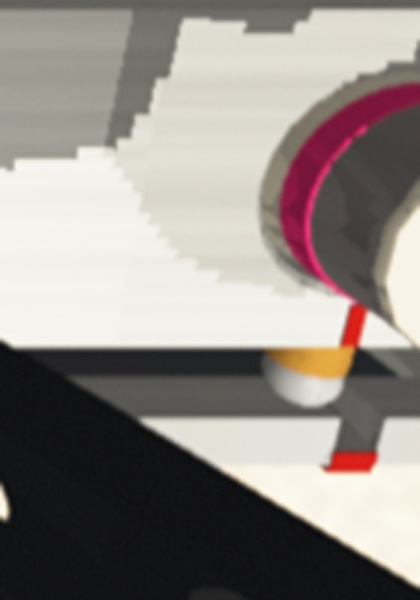

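Run:
```python
from h import *
z=np.load("w13.npz");C=(z["k"],z["R"],z["t"]);P=cloud(C,z["d"])
im=cv2.imread("pics/w13.png")
hsv=cv2.cvtColor(im,cv2.COLOR_BGR2HSV); r=((hsv[...,0]<6)|(hsv[...,0]>175))&(hsv[...,1]>170)&(hsv[...,2]>80)
u=np.array([-.0467,.9989]);v=np.array([.9989,.0467])
nn,l,st,ce=cv2.connectedComponentsWithStats(r.astype(np.uint8))
for i in range(1,nn):
    if st[i,4]>3:
        Q=P[l==i]; print(ce[i],st[i],Q.mean(0),"along",(Q[:,:2]@u).mean(),"lat",(Q[:,:2]@v).mean())
print("pocket",np.array([.5180,.0824])@u+ .1262)
for a in((538.3,351.7,.048),(535.7,313.3,.05),(524,323,.042)): p=onz(C,*a);print(p,p[:2]@u,p[:2]@v)
```

```text
[537.59375 308.25   ] [534 302   8  14  64] [0.53862432 0.21057183 0.04978572] along 0.18518644069652376 lat 0.5478655370235661
[536.98780488 353.52439024] [529 351  16   6  82] [0.56567606 0.21727366 0.05015249] along 0.1906175902590566 lat 0.5752004953161706
pocket 0.18431876000000003
[0.56618358 0.21980266 0.048     ] 0.19312010548333058 0.5758255598314559
[0.54144982 0.21019085 0.05      ] 0.18467393696411827 0.5506701368891666
[0.55277098 0.21287488 0.042     ] 0.18682631641542197 0.5621041851677652
```

```bash
J(){ grep -E "tool_pos|contact"; }; python3 -m jog '0 0 0 0 0.1 0 1; 0 0 0 0 0.1 0 1'|J; python3 -m jog '0 0 0 0 0.1 0 1; 0 0 0 0 0 0 1'|J; python3 -m jog '0 0 0 0 0.1 0 1; 0 0 0 0 0 0 1'|J; python3 wl.py w14
python3 - <<'E'
from h import *
im=cv2.imread("pics/w14.png");cv2.imwrite("pics/w14c.png",cv2.resize(im[270:370,460:560],None,fx=5,fy=5,interpolation=2))
E
```

```text
tool_pos: [0.5187, 0.0769, 0.0567]
contact_force: [-2.7, -3.6, 6.4]
tool_pos: [0.5186, 0.0784, 0.0567]
contact_force: [-2.1, -0.1, 6.1]
tool_pos: [0.5186, 0.0796, 0.0567]
contact_force: [-3.0, -0.2, 6.9]
[0.51855966 0.07956738 0.0566976 ] [ 3.87279922e-04 -2.35495307e-02  9.99722586e-01 -1.44149300e-04] [-3.02082908 -0.17397168  6.89809305] 0.21427958280956533
pink [529.7236534  254.76932084] [513 228  47  70 854] [0.50544631 0.19712193 0.05578406] [0.51315031 0.21190343 0.04      ] [275.42953685 267.31151693]
```

View pics/w14c.png

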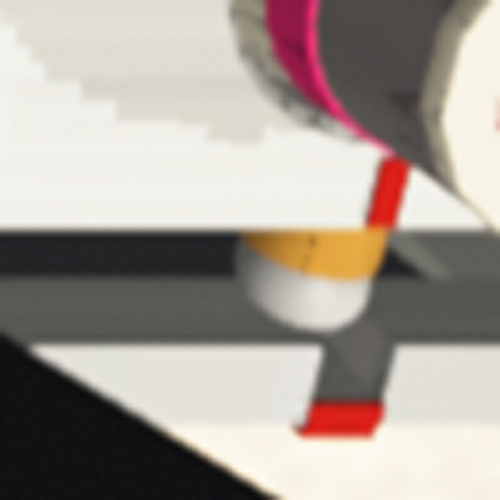

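```bash
J(){ grep -E "tool_pos|contact"; }; python3 -m jog '0 0 0 0 0.1 0 1; 0 0 0 0 0 0 1'|J; python3 -m jog '0 0 0 0 0.1 0 1; 0 0 0 0 0 0 1'|J; python3 wl.py w15
python3 - <<'E'
from h import *
im=cv2.imread("pics/w15.png");cv2.imwrite("pics/w15c.png",cv2.resize(im[270:370,460:560],None,fx=5,fy=5,interpolation=2))
E
```

```text
tool_pos: [0.5185, 0.0808, 0.0567]
contact_force: [-2.8, 1.3, 5.5]
tool_pos: [0.5185, 0.082, 0.0567]
contact_force: [-2.6, 2.5, 7.4]
[0.51846145 0.08198804 0.0567243 ] [ 4.45253379e-04 -2.37356345e-02  9.99718138e-01  2.58034353e-04] [-2.61270248  2.50402112  7.42029103] 0.21845424692385465
pink [529.49112426 254.93964497] [513 228  47  70 845] [0.50542922 0.1996715  0.05571781] [0.51313766 0.21433251 0.04      ] [275.42472365 267.36966062]
```

View pics/w15c.png

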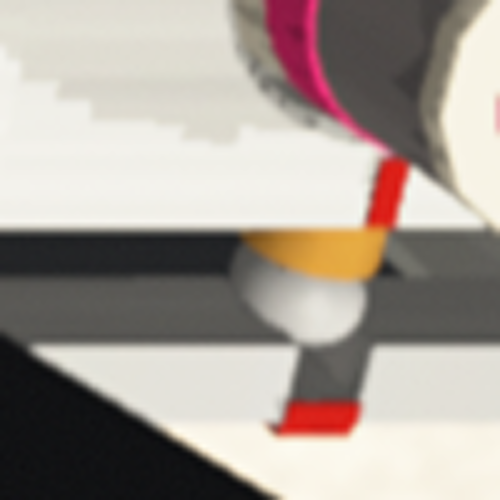

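```bash
J(){ grep -E "tool_pos|contact"; }; python3 -m jog '0 0 0 0 0.05 0 1; 0 0 0 0 0 0 1'|J; python3 -m jog '0 0 0 0 0.05 0 1; 0 0 0 0 0 0 1'|J;  python3 wl.py w16
python3 - <<'E'
from h import *
im=cv2.imread("pics/w16.png");cv2.imwrite("pics/w16c.png",cv2.resize(im[270:370,460:560],None,fx=5,fy=5,interpolation=2))
E
```

```text
tool_pos: [0.5185, 0.0823, 0.0567]
contact_force: [-2.2, 1.1, 6.6]
tool_pos: [0.5184, 0.0826, 0.0567]
contact_force: [-2.2, -1.0, 6.5]
[0.51844796 0.08258675 0.05672827] [ 4.23724003e-04 -2.36059970e-02  9.99721239e-01 -1.47958581e-04] [-2.22467487 -1.03093007  6.45132422] 0.2179907635943313
pink [529.69929245 254.83726415] [513 228  47  70 848] [0.50543193 0.20023301 0.0556626 ] [0.5130415  0.21489471 0.04      ] [275.47460299 267.39901091]
```

View pics/w16c.png

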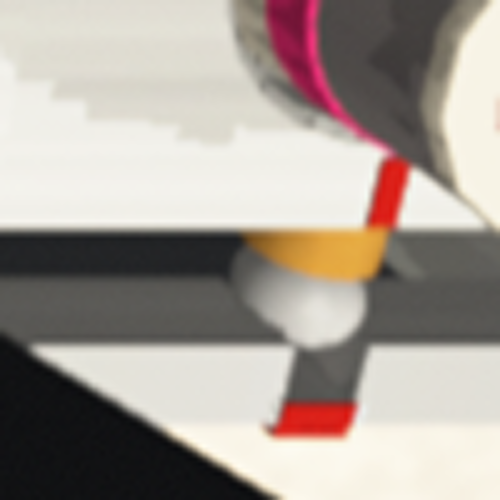

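```bash
J(){ grep -E "tool_pos|contact"; }; python3 -m jog '0 0 0 0 0.05 0 1; 0 0 0 0 0 0 1'|J; python3 -m jog '0 0 0 0 0.05 0 1; 0 0 0 0 0 0 1'|J;  python3 -m jog '0 0 0 0 0.05 0 1; 0 0 0 0 0 0 1'|J
```

```text
tool_pos: [0.5184, 0.0827, 0.0567]
contact_force: [-2.3, -2.5, 6.4]
tool_pos: [0.5184, 0.0829, 0.0567]
contact_force: [-3.8, -4.1, 7.4]
tool_pos: [0.5185, 0.0831, 0.0568]
contact_force: [-3.2, -5.7, 5.7]
```

```bash
python3 -m jog '0 0 0 0 -0.1 0 1; 0 0 0 0 -0.05 0 1; 0 0 0 0 0 0 1;0 0 0 0 0 0 1; 0 0 0 0 0 0 1;0 0 0 0 0 0 1'; python3 wl.py w17
python3 - <<'E'
from h import *
im=cv2.imread("pics/w17.png");a=cv2.resize(im[270:370,460:560],None,fx=4,fy=4,interpolation=2)
im,d=arm.get_image("side");b=cv2.resize(im[130:230,170:270,::-1],None,fx=4,fy=4,interpolation=2)
cv2.imwrite("pics/f17.png",np.hstack([a,b]))
im,d=arm.get_image("top");cv2.imwrite("pics/t17.png",im[:,:,::-1])
print(arm.sense()["tool_pos"],arm.sense()["contact_force"])
E
```

```text
time: 20.0
tool_pos: [0.5184, 0.0826, 0.0567]
eef_rot: [0.0, -0.024, 1.0, -0.0]
contact_force: [-2.9, -0.3, 7.1]
width: 0.215
[0.51841723 0.08264611 0.05671038] [ 3.94011092e-04 -2.35822329e-02  9.99721822e-01 -4.09756855e-05] [-2.85983938 -0.27510113  7.06803452] 0.21504712794779063
pink [529.6090584  254.76877235] [513 228  47  70 839] [0.50528311 0.20029903 0.05579489] [0.51300907 0.21497517 0.04      ] [275.38358846 267.32823018]
[0.51844629 0.08264325 0.0567357 ] [-2.71690304  0.15957519  6.09494528]
```

View pics/f17.png

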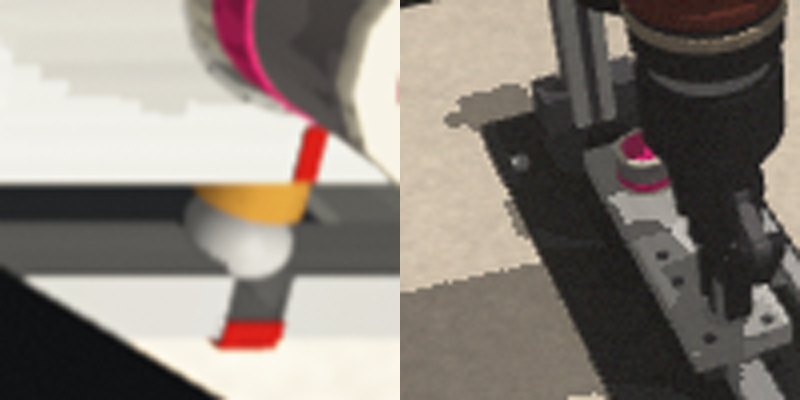

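View pics/t17.png

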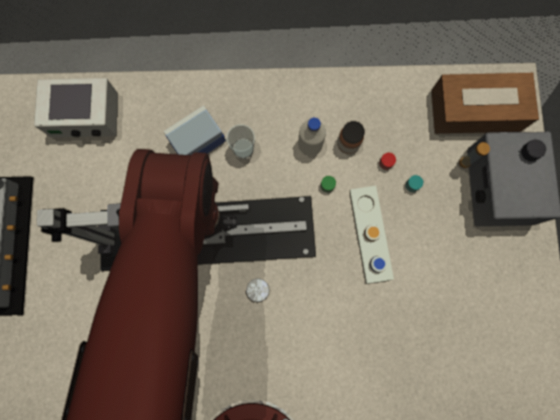

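The ball has dropped into the notch: its tip is about 20 px (5x crop) further out than before. The deck's red line points at the notch mark, and the force along the rail is about 0 N. Everything else is where it was, so I'm handing in.

```bash
python3 -c "
from plant import arm
print(arm.close_job())"
```

```text
the job is handed in; nothing more can be done
None
```

I seated the pink cassette in the carriage's pocket and released it. I then gripped the carriage by its knob, slid it to the click, and handed in at about 20 s with the knob still gripped.

- **Seating:** lowering the cassette met the floor, with about 10 N of push before I let go. Its top then read 74.3 mm above the bench, against 74 mm for fully seated.
- **Click:** over the last few millimetres the carriage pulled the tool forward with about 2.5 N, then this reversed. Pushing on gently raised the resistance to 5.7 N with only 0.2 mm of movement per 0.5 mm commanded. I stayed well under the 12 to 20 N needed to push it out, then backed off to about 0 N along the rail.
- **Last pictures:** the ball stands further out and sits in the slot, and the deck's red line points at the notch mark. I judged the click from force and pictures only; I had no direct plunger reading.
- **Surroundings:** the top picture shows the rack, the look-alikes and the other objects where they were, apart from the part of the bench the arm hides.
- **Not zero at the end:** about 3 N sideways and 6 to 7 N upward remained on the wrist from gripping the knob. My visual estimates of the remaining slide differed by about 3 mm, so I relied on the force instead.

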